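# Set up the letter-stamping tray beside the register

## Task

Set the desk up for stamping letters: lay the ink pad flat in the end bay of the wooden tray that is nearest the black notebook and stand the rubber stamp upright on the middle of the pad, stand the ink bottle in the bay at the other end, away from the notebook, and lay the pocket watch face up in the middle bay, between them. The eraser belongs on top of the notebook; it and the watch now lie in the two end bays, so clear those bays before filling them. Keep the ink bottle upright and leave the spectacle case and the brass compass where they are.

Things in the scene. Friction and masses are not known exactly. Their poses are not given: they have to be found in the camera images.
- stamp_tray: Low walnut tray with brass corners, 142 (its x) x 384 (its y) mm, fixed to the desk. Three equal open bays in a row along its y axis, centred at y = -126, 0 and +126 mm in its frame (x = 0); each bay is 130 mm along x and 120 mm along y inside, dull green felt floor 8 mm above the desk, rails 6 mm thick with their tops 19 mm above the desk. Origin: centre of its underside, on the desk. z up; at zero yaw x points away from the robot and y to the robot's left.
- register: Small black closed notebook lying flat on the desk, fixed, 140 (its x) x 90 (its y) x 13 mm thick; past one end of the tray (left or right, it varies; at some 265 to 280 mm from the tray's centre along the tray's y axis). Origin: centre of its underside; its top is 13 mm above the desk.
- ink_pad_center (a point): Closed flat dark blue tin ink pad with a pale label, 62 (its x) x 92 (its y) x 16 mm high, loose, 90 g, lying on the desk. Point: its centre, 8 mm above its underside; z up.
- stamp_center (a point): Rubber stamp: wooden foot 26 (its x) x 54 (its y) x 16 mm high, with an upright black turned handle up to 24 mm thick in its middle reaching 69 mm above the underside, loose, 60 g, standing on the desk. Point: on the handle's axis, half-way up, 34.5 mm above the underside; z up along the handle.
- ink_bottle_center (a point): Square ink bottle, blue-grey, 56 mm high in all: body 46 x 46 mm up to 40 mm above its underside, then a black round cap 29 mm across; loose, about 170 g, standing on the desk. Point: its centre, 28 mm above its underside; x and y square to its flat sides, z up.
- watch_center (a point): Pocket watch, silver case with a white dial, loose, 110 g, lying face up in one of the two end bays. Round case 46 mm across and 12 mm thick; crown and ring stick out along its -y, the ring's end 45 mm from the case's centre. Point: centre of the round case, half-way up (6 mm above its underside); z up out of the dial.
- eraser_center (a point): Eraser, pink rubber in a blue paper sleeve, 20 (its x) x 48 (its y) x 12 mm high, loose, lying in the other end bay. Point: its centre, 6 mm above its underside; z up.
- spectacle_case: Closed brown leather spectacle case, rounded, 58 (its x) x 155 (its y) x 34 mm high, lying flat past the end of the tray opposite the notebook; a loose bystander. Origin: centre of its underside. Not to be disturbed.
- compass: Round brass field compass, 60 mm across, 16 mm high, lying on the desk to the right; a bystander, not the watch. Origin: centre of its underside. Not to be disturbed.

How it is judged:
By the outcome, as a careful person would: the job done as asked, in the order asked, and still so for the second after the job is handed in, with the robot touching nothing.
It also fails if it takes over 120 s, if anything falls off the work surface, if the arm or the gripper's body presses on something with over 40 N, if the wrist force passes 120 N, or if a joint passes its speed limit or range.

## Robot

A 6-joint arm with a two-finger parallel gripper is mounted at the origin on the work surface; the furniture and walls round the work are solid. World frame = base frame: x ahead of the robot, y to its left, z up, the work surface at z = 0. Lengths are in m, angles in rad, forces in N, time in s.
With the tool pointing down it reaches from about 0.275 to 0.75 m from the base axis. Payload 10.2 kg.
Tool frame: the origin (TCP) lies where the fingers leave the gripper's body, on its centre line; the fingertips stand 64 mm ahead of it and the grasp point (between the pads) lies 45 mm ahead of it (r.grip_point_offset is the distance from the TCP to the grasp point, in m); z points along the fingers, y is the line along which they close (so a half turn about z gives the same grasp; the last joint's range is limited). The gripper opens to 88 mm and grips with 3 to 60 N. Pads are 18 mm wide; open, the fingers measure 123 mm over their backs; the gripper's body (75 mm by 187 mm) begins 45 mm behind the grasp point.
Start: joints at [-0.223, 0.313, 1.498, -0, 1.331, -0.223], TCP at [0.525, -0, 0.303] pointing down, gripper open.
Joint ranges: [-2.94, 2.94], [-0.97, 2.17], [0.19, 2.56], [-1.23, 4.37], [0.02, 3.11], [-2.88, 2.88]. Speed limits (rad/s): [2.39, 2.39, 3.01, 3.14, 3.14, 3.14].

## Interface

Orientations are given as a rotation vector (axis times angle).
In Python, from bench import r, vision gives the robot as it stands. The module is installed in compiled form; this text tells all that it offers.
- The arm moves only by the shell command python3 -m handwheel 'ROWS' [FORCE]. ROWS is text: rows parted by semicolons, each of 7 numbers parted by spaces: the finger opening in m, from 0 to 0.0881, then the shift along the tool's x, y, z in m, then the turn, a rotation vector about the tool's x, y, z in rad. In form: fingers tx ty tz ax ay az; .... A call has 1 to 10 rows; each row shifts and turns the commanded pose from where the row before left it, along the tool's axes as they then stand; what a row does not reach is not made up. A row lasts 1/10 s, in which the tool goes at most 50 mm and 8.59 degrees, less where a joint would pass 70% of its speed; a pose out of reach is approached as far as the arm can. A call is refused whole if a number of a shift passes 0.05 or a number of a turn 0.15, either way. A call with a gripper value outside its range is refused whole. The fingers move at their own pace and stop on an object; FORCE is the grip in N (left out, the last holds). Time passes only in rows, so rows that do not move let the fingers close. It gives the time, the measured TCP pose, the force, the opening and the grip force at its end, in the units of the state.
- r.get_obs(): the state, without advancing time (a new reading comes with each control period).
- vision.camera(name): name is "scene" or "side" or "wrist"; returns a dict with "image" (480x640x3 uint8, blue, green, red), "fx", "fy", "cx", "cy" (pixels), "R" (3x3) and "t" (3): a world point X has camera coordinates R X + t; the wrist camera has in their place "hand_eye" (4x4, takes a point from camera to tool coordinates, whose origin is the TCP and whose axes are the flange's). Camera axes: x right, y down, z forward; pixel columns grow to the right and rows downward; lengths in m; the calibration is good to about 2 mm. The wrist camera is an equidistant fisheye: a pixel r from the principal point sees the ray r / f radians off the axis. A picture is of the moment at which its call begins: read the wrist's pose just before it. There is no depth.
- r.close_job(): hands the job in; it is judged then, once.
The state is a dict: "time_s": time; "q": joint angles; "qd": joint speeds; "effort": joint torques, N m; "tool_pos": TCP position; "tcp_rot": TCP orientation; "ft_force": force on the tool from outside, world axes, zero at the start; "torque": the same for the moment, N m; "gripper_width": finger opening in m; "gripper_force": force on a finger pad.
Only numpy, scipy, OpenCV 4.12 (cv2) and the standard library are available. Lean on these libraries where they do the work, as an engineer would, in place of code of your own. Each camera call takes 0.05 s, during which the arm holds its last target. There are 200 camera calls.

## Working session

There is one attempt and no reset: what is moved stays moved. The work goes in short steps, Python scripts to look and compute and a shell command to move; the robot and the scene stay as the last step left them, time stands still between calls to the robot, and variables do not carry over. Pictures are saved under pics/ and viewed, at most 14 in all, crops included, and the job is handed in when it is done.

```bash
mkdir -p pics
python3 - <<'E'
from bench import r, vision
import cv2,numpy as np,pickle
o=r.get_obs();print(o['tool_pos'],o['tcp_rot'],o['gripper_width'],r.grip_point_offset)
d={}
for n in("scene","side","wrist"):
    c=vision.camera(n);d[n]=c;cv2.imwrite(f'pics/{n}0.png',c['image'])
    print(n,{k:np.round(v,4).tolist() for k,v in c.items() if k!='image'})
d['obs']=o
pickle.dump(d,open('v0.pkl','wb'))
E
```

```text
[5.24835436e-01 1.47117560e-05 3.02158458e-01] [-2.22067622e+00 -2.22065603e+00  1.08421790e-03] 0.08817917792873889 0.0453
scene {'fx': 570.1862, 'fy': 570.1862, 'cx': 321.1558, 'cy': 242.6281, 'R': [[-0.8098, -0.5867, -0.0094], [-0.3512, 0.4974, -0.7932], [0.47, -0.639, -0.6089]], 't': [0.3716, 0.2393, 1.204]}
side {'fx': 448.9045, 'fy': 448.9045, 'cx': 322.8938, 'cy': 241.6236, 'R': [[0.9151, -0.4028, -0.0195], [-0.2809, -0.6019, -0.7476], [0.2894, 0.6895, -0.6639]], 't': [-0.4671, 0.1641, 0.952]}
wrist {'fx': 371.6483, 'fy': 371.6483, 'cx': 323.3573, 'cy': 238.2379, 'hand_eye': [[-0.0009, -0.9585, -0.285, 0.0742], [1.0, -0.0007, -0.0009, 0.0006], [0.0007, -0.285, 0.9585, -0.0819], [0.0, 0.0, 0.0, 1.0]]}
```

View pics/scene0.png

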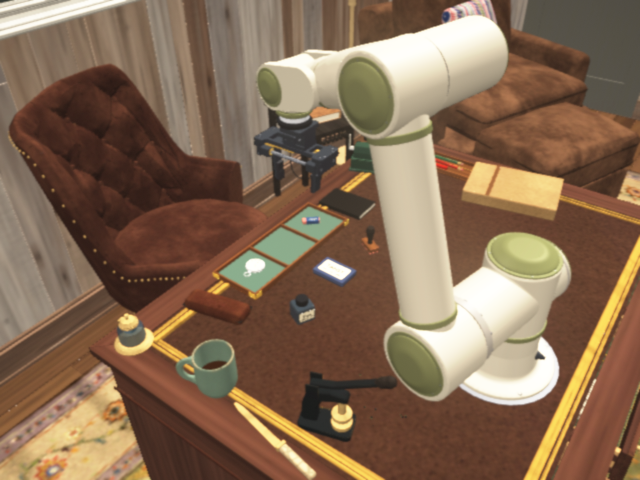

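View pics/side0.png

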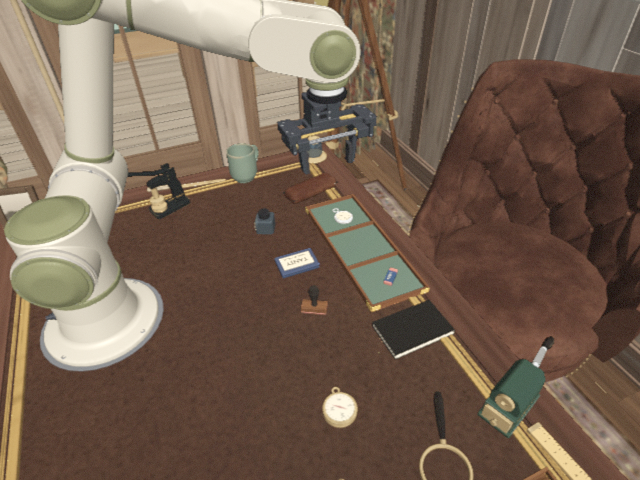

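View pics/wrist0.png

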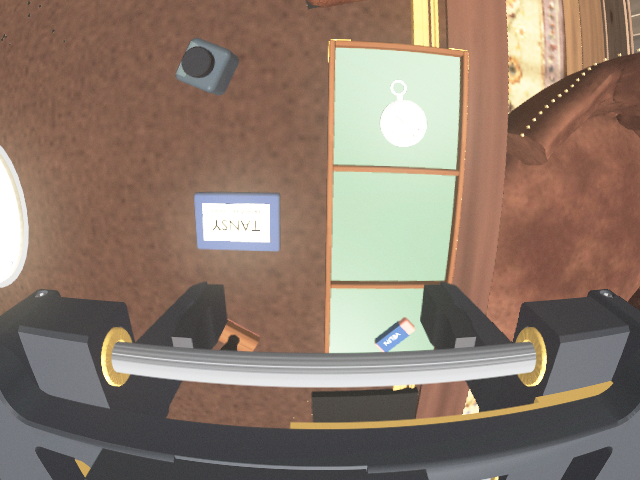

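The notebook is at the robot's right (−y). The eraser is in the −y bay (wrist 396,335) and the watch in the +y bay (wrist 404,123). The pad is at wrist (237,222), the bottle cap at (198,62) and the stamp at (232,342), partly hidden.

```bash
cat > h.py <<'E'
import numpy as np,cv2,pickle
from scipy.spatial.transform import Rotation as Ro
def ray(c,o,p):
    u=np.array([(p[0]-c['cx'])/c['fx'],(p[1]-c['cy'])/c['fy']])
    if 'R' in c:
        R=np.array(c['R']);C=-R.T@np.array(c['t']);d=R.T@np.r_[u,1]
    else:
        th=np.linalg.norm(u);d=np.r_[u/max(th,1e-9)*np.sin(th),np.cos(th)]
        H=np.array(c['hand_eye']);W=Ro.from_rotvec(o['tcp_rot']).as_matrix()
        C=W@H[:3,3]+np.array(o['tool_pos']);d=W@H[:3,:3]@d
    return C,d/np.linalg.norm(d)
def tri(rays):
    A=[np.eye(3)-np.outer(d,d) for C,d in rays];b=[a@C for a,(C,d) in zip(A,rays)]
    X=np.linalg.solve(sum(A),sum(b))
    return X,max(np.linalg.norm(a@(X-C)) for a,(C,d) in zip(A,rays))
def pl(rr,z):
    C,d=rr;return (C+d*(z-C[2])/d[2])[:2]
def snap(fn):
    from bench import r,vision
    o=r.get_obs();c=vision.camera('wrist');pickle.dump((c,o),open(fn+'.pkl','wb'));cv2.imwrite('pics/%s.png'%fn,c['image']);return c,o
E
python3 - <<'E'
from h import *
np.set_printoptions(precision=4,suppress=True)
d=pickle.load(open('v0.pkl','rb'));o=d['obs']
P=dict(eraser=[(311,220),(391,276),(396,335)],watch=[(256,266),(343,217),(404,123)],cap=[(302,297),(264,213),(198,62)],
pad=[(335,271),(297,263),(237,222)],stamptop=[(371,230),(314,292),(232,342)],reg=[(348,205),(413,329),None],
t1=[(215,275),(306,206),(331,43)],t2=[(255,296),None,None])
for k,v in P.items():
    rs=[ray(d[n],o,p) for n,p in zip(('scene','side','wrist'),v) if p]
    if len(rs)>1:print(k,*tri(rs),'2fixed',tri(rs[:2])[0])
w=lambda p,z:pl(ray(d['wrist'],o,p),z)
print('tray corners',w((330,42),.019),w((467,51),.019),w((331,168),.019),w((460,173),.019),w((328,284),.019),w((449,288),.019))
print('pad corners',[w(p,.016) for p in((196,194),(279,194),(279,250),(196,250))])
print('watch',w((404,123),.018),'ring',w((399,87),.012))
print('eraser',[w(p,.020) for p in((405,319),(414,328),(386,352),(376,339))])
s=lambda p,z:pl(ray(d['side'],o,p),z)
print('reg corners',[s(p,.013) for p in((373,325),(429,303),(454,331),(396,355))])
print('stamp foot',[s(p,.016) for p in((303,300),(328,302),(327,311),(302,310))])
print('tray side',[s(p,.019) for p in((306,206),(340,196),(427,290),(375,306))])
print('case',s((310,188),.02),'compass',s((340,408),.016))
E
```

```text
eraser [ 0.6092 -0.1565  0.0125] 0.001861863873632826 2fixed [ 0.6084 -0.1574  0.0134]
watch [0.6038 0.0822 0.0125] 0.0025237123065842857 2fixed [0.6028 0.0809 0.0128]
cap [0.4107 0.1401 0.052 ] 0.002711629130386309 2fixed [0.4107 0.1376 0.0518]
pad [ 0.4331 -0.0214  0.0068] 0.0015640571757065892 2fixed [ 0.4334 -0.0227  0.007 ]
stamptop [ 0.4213 -0.1561  0.0478] 0.011156811532578532 2fixed [ 0.4188 -0.164   0.0549]
reg [ 0.579  -0.2962 -0.    ] 0.0023591103323666518 2fixed [ 0.579  -0.2962 -0.    ]
t1 [0.5602 0.1775 0.0355] 0.06650815326748406 2fixed [0.5794 0.192  0.0294]
tray corners [0.5313 0.1632] [0.6703 0.1634] [0.5323 0.0376] [0.6652 0.0356] [ 0.5296 -0.0853] [ 0.6651 -0.0924]
pad corners [array([0.3919, 0.013 ]), array([0.4801, 0.0113]), array([ 0.4782, -0.048 ]), array([ 0.3862, -0.0485])]
watch [0.6042 0.0837] ring [0.6    0.1203]
eraser [array([ 0.6169, -0.1293]), array([ 0.6288, -0.1416]), array([ 0.5983, -0.1737]), array([ 0.5852, -0.1549])]
reg corners [array([ 0.5069, -0.2609]), array([ 0.6422, -0.2591]), array([ 0.6462, -0.3412]), array([ 0.5125, -0.3419])]
stamp foot [array([ 0.4017, -0.1421]), array([ 0.448 , -0.1695]), array([ 0.436, -0.191]), array([ 0.3896, -0.1667])]
tray side [array([0.5316, 0.1596]), array([0.6335, 0.1618]), array([ 0.6552, -0.2304]), array([ 0.5318, -0.223 ])]
case [0.573  0.2313] compass [ 0.3686 -0.3963]
```

```bash
python3 -m handwheel '0.06 -0.04 0.02 0.02 0 0 0; 0.06 -0.04 0.02 0.02 0 0 0; 0.06 -0.04 0.02 0.02 0 0 0;0.06 -0.04 0.02 0.02 0 0 0;0.06 0 0 0 0 0 0;0.06 0 0 0 0 0 0;0.06 0 0 0 0 0 0' 20
python3 -c "
from h import *
snap('w1')"
```

```text
time_s: 0.85
tool_pos: [0.6049, -0.159, 0.2235]
tcp_rot: [2.22, 2.222, 0.001]
ft_force: [0.2, -0.2, -0.2]
gripper_width: 0.0599
gripper_force: 0.0
```

View pics/w1.png

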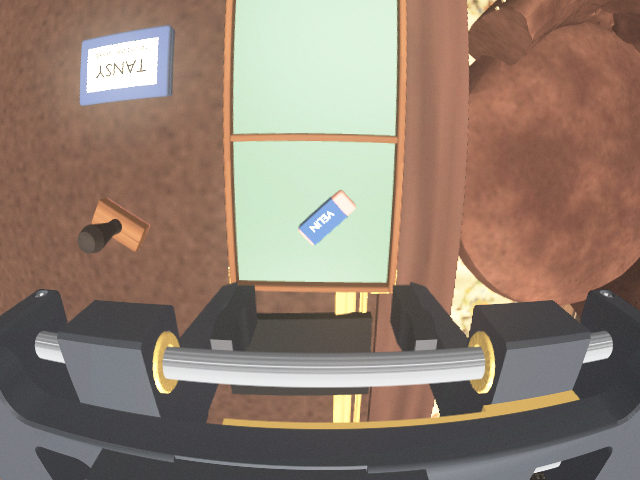

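Eraser corners are at (341,190), (356,206), (316,244) and (299,229). The stamp top is at (92,239) and its foot runs from (103,198) to (137,250). The bay divider is at row 138 and the end rail at row 286.

Run:
```python
from h import *
np.set_printoptions(precision=4,suppress=True)
d=pickle.load(open('v0.pkl','rb'));o0=d['obs'];c,o=pickle.load(open('w1.pkl','rb'))
w=lambda p,z:pl(ray(c,o,p),z)
def two(a,b):return tri([ray(d['wrist'],o0,a),ray(c,o,b)])
def all4(s,sd,a,b):return tri([ray(d['scene'],o0,s),ray(d['side'],o0,sd),ray(c,o,b)])
print('eraser2',two((396,335),(328,217)),all4((311,220),(391,276),0,(328,217)))
print('pad2',two((237,222),(127,66)))
print('stamp3',all4((371,229),(314,291),0,(92,239)),'foot',w((120,224),.016))
print('divider2',two((331,168),(232,138)),two((460,173),(396,141)))
E=np.array([w(p,.020) for p in((341,190),(356,206),(316,244),(299,229))]);print('er',E,E.mean(0),np.degrees(np.arctan2(*(E[0]+E[1]-E[2]-E[3])[::-1])))
S=np.array([w(p,.016) for p in((103,198),(150,224),(137,250))]);print('st',S,np.degrees(np.arctan2(*(S[1]-S[0])[::-1])),(S[0]+S[2])/2)
P=np.array([w(p,.016) for p in((82,41),(173,27),(171,97),(80,104))]);print('pad',P,P.mean(0))
print('bay',[w(p,.019) for p in((232,138),(396,141),(237,283),(388,286))],'floor',w((240,278),.008))
```

```text
eraser2 (array([ 0.6093, -0.1534,  0.0151]), np.float64(0.000141644183526618)) (array([ 0.6088, -0.1559,  0.0128]), np.float64(0.0019512648095472735))
pad2 (array([ 0.4341, -0.0188,  0.0072]), np.float64(0.001506551841926271))
stamp3 (array([ 0.419 , -0.1619,  0.0573]), np.float64(0.0024642812780362)) foot [ 0.4237 -0.1577]
divider2 (array([ 0.5169, -0.0344, -0.1311]), np.float64(0.05959118619352667)) (array([ 0.733 , -0.0436, -0.2228]), np.float64(0.05906285570841341))
er [[ 0.6191 -0.1307]
 [ 0.631  -0.1434]
 [ 0.5995 -0.1746]
 [ 0.586  -0.1621]] [ 0.6089 -0.1527] 44.092749010307294
st [[ 0.4083 -0.1334]
 [ 0.4552 -0.1581]
 [ 0.4381 -0.182 ]] -27.765768364406362 [ 0.4232 -0.1577]
pad [[ 0.3904  0.0124]
 [ 0.4834  0.0078]
 [ 0.4825 -0.052 ]
 [ 0.3891 -0.0464]] [ 0.4363 -0.0195]
bay [array([ 0.5345, -0.0889]), array([ 0.6615, -0.0918]), array([ 0.5317, -0.2099]), array([ 0.6603, -0.2124])] floor [ 0.532  -0.2099]
```

```bash
python3 -m handwheel '0.05 0.006 0.004 0 0 0 0;0.05 0 0 0.015 0 0 0.1335;0.05 0 0 0.015 0 0 0.1335;0.05 0 0 0.015 0 0 0.1335;0.05 0 0 0.015 0 0 0.1335;0.05 0 0 0.015 0 0 0.1335;0.05 0 0 0.015 0 0 0.1335;0.05 0 0 0.03 0 0 0;0.05 0 0 0 0 0 0;0.05 0 0 0 0 0 0' 20
python3 -c "
from h import *
snap('w2')"
```

```text
time_s: 1.9
tool_pos: [0.6093, -0.1533, 0.1036]
tcp_rot: [2.911, 1.181, 0.001]
ft_force: [0.2, -0.1, 1.4]
gripper_width: 0.05
gripper_force: 0.0
```

View pics/w2.png

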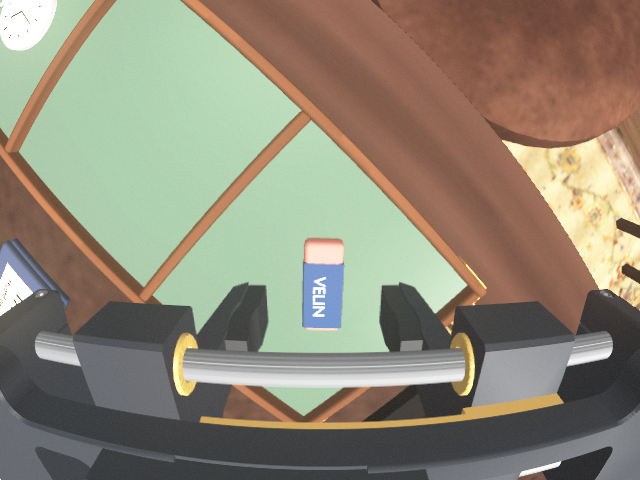

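The eraser is centred between the fingers and aligned with them, at (323,285).

```bash
python3 -m handwheel '0.05 0 0 0.014 0 0 0;0.05 0 0 0.0145 0 0 0;0.05 0 0 0 0 0 0;0 0 0 0 0 0 0;0 0 0 0 0 0 0;0 0 0 0 0 0 0;0 0 0 0 0 0 0' 20
python3 -m handwheel '0 0 0 -0.03 0 0 0;0 0 0 -0.03 0 0 -0.1335;0 0 0 -0.03 0 0 -0.1335;0 0 0 -0.03 0 0 -0.1335;0 0 0 -0.03 0 0 -0.1335;0 0 0 0 0 0 -0.1335;0 0 0 0 0 0 -0.1335;0 -0.04 -0.01 0 0 0 0;0 0 0 0 0 0 0;0 0 0 0 0 0 0'
python3 -c "
from h import *
snap('w3')"
```

```text
time_s: 2.65
tool_pos: [0.609, -0.154, 0.0741]
tcp_rot: [-2.912, -1.179, 0.0]
ft_force: [0.2, 0.2, -0.7]
gripper_width: 0.0203
gripper_force: 0.0
time_s: 3.65
tool_pos: [0.5988, -0.1945, 0.2241]
tcp_rot: [-2.223, -2.219, -0.0]
ft_force: [0.6, 0.3, 0.5]
gripper_width: 0.0194
gripper_force: 20.0
```

View pics/w3.png

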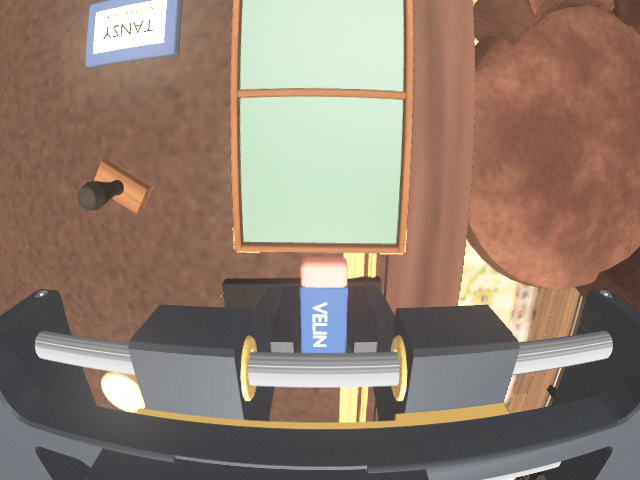

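The eraser is held. The notebook's near edge runs (224,281)–(380,281), and the compass shows at lower left (122,392). The stamp top is at (93,195) and its foot corners at (102,162), (152,185) and (138,212).

Run:
```python
from h import *
np.set_printoptions(precision=4,suppress=True)
c,o=pickle.load(open('w3.pkl','rb'));c1,o1=pickle.load(open('w1.pkl','rb'))
w=lambda p,z:pl(ray(c,o,p),z)
print('reg',w((224,281),.013),w((380,281),.013))
print('tray',[w(p,.019) for p in((239,93),(404,95),(236,248),(404,249))])
S=np.array([w(p,.016) for p in((102,162),(152,185),(138,212))]);print('st',S,(S[0]+S[2])/2,np.degrees(np.arctan2(*(S[1]-S[0])[::-1])), 'top',w((93,195),.069),tri([ray(c,o,(93,195)),ray(c1,o1,(92,239))]))
```

```text
reg [ 0.5118 -0.2463] [ 0.6478 -0.246 ]
tray [array([ 0.5345, -0.0889]), array([ 0.6613, -0.0909]), array([ 0.5267, -0.2139]), array([ 0.6656, -0.215 ])]
st [[ 0.4043 -0.136 ]
 [ 0.4544 -0.1592]
 [ 0.4377 -0.1823]] [ 0.421  -0.1591] -24.88491329219823 top [ 0.4286 -0.1569] (array([ 0.4227, -0.1581,  0.0612]), np.float64(0.00019085286474301722))
```

```bash
python3 -m handwheel '0 -0.035 -0.007 0 0 0 0;0 -0.035 -0.006 0 0 0 0;0 -0.0285 -0.006 0.03 0 0 0;0 0 0 0.04 0 0 0;0 0 0 0.04 0 0 0;0 0 0 0.02 0 0 0;0 0 0 0.013 0 0 0;0 0 0 0 0 0 0;0 0 0 0 0 0 0'
python3 -m handwheel '0.02 0 0 0.001 0 0 0;0.04 0 0 0 0 0 0;0.04 0 0 0 0 0 0;0.04 0 0 -0.03 0 0 0;0.07 0 0 -0.04 0 0 0;0.07 0.04 0 -0.04 0 0 0;0.07 0.045 0 -0.02 0 0 0;0.07 0.045 0 0 0 0 0;0.07 0.045 0 0 0 0 0;0.07 0.045 0 0 0 0 0'
```

```text
time_s: 4.6
tool_pos: [0.5806, -0.2923, 0.0821]
tcp_rot: [2.22, 2.221, 0.0]
ft_force: [-0.6, -0.0, -0.2]
gripper_width: 0.0195
gripper_force: 20.0
time_s: 5.6
tool_pos: [0.5797, -0.0755, 0.2061]
tcp_rot: [2.221, 2.221, 0.001]
ft_force: [-0.1, -0.5, -0.3]
gripper_width: 0.0702
gripper_force: 0.0
```

```bash
python3 -m handwheel '0.07 0.04 0.006 0 0 0 0;0.07 0.04 0.006 0.02 0 0 0;0.07 0.04 0.006 0.02 0 0 0;0.07 0.037 0.005 0.01 0 0 0;0.07 0 0 0 0 0 0;0.07 0 0 0 0 0 0'
python3 -c "
from h import *
snap('w4')"
```

```text
time_s: 6.2
tool_pos: [0.603, 0.0801, 0.1557]
tcp_rot: [2.22, 2.223, -0.0]
ft_force: [-0.0, -0.4, 0.5]
gripper_width: 0.0701
gripper_force: 0.0
```

View pics/w4.png

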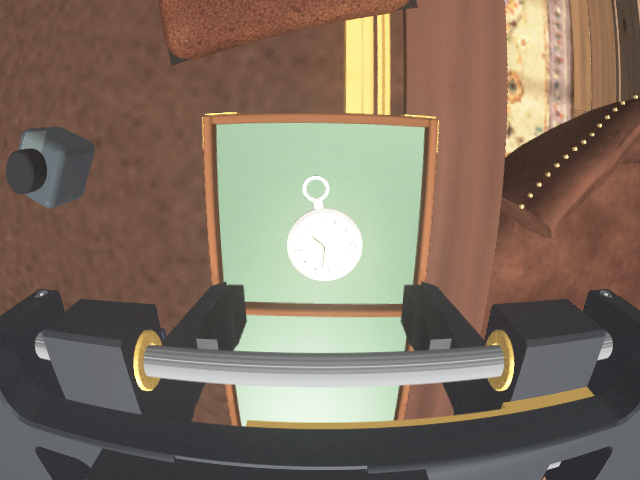

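The watch centre is at (325,244) with its ring at (316,188). The bay spans columns 218–424 and rows 122–304. The bottle cap is at (25,172), with body corners (94,151) and (54,208).

Run:
```python
from h import *
np.set_printoptions(precision=4,suppress=True)
c,o=pickle.load(open('w4.pkl','rb'));d=pickle.load(open('v0.pkl','rb'));o0=d['obs']
w=lambda p,z:pl(ray(c,o,p),z)
print('watch',w((325,244),.020),tri([ray(c,o,(325,244)),ray(d['wrist'],o0,(404,123))]),'ring',w((316,188),.014))
print('bay',[w(p,.019) for p in((216,124),(428,124),(216,303),(410,306))])
print('cap',w((25,172),.056),tri([ray(c,o,(25,172)),ray(d['wrist'],o0,(198,62)),ray(d['scene'],o0,(302,297))]))
print('body bot', w((94,151),.04),w((54,208),.04),'0',[pl(ray(d['wrist'],o0,p),.04) for p in((193,40),(238,61),(218,94),(177,74))])
```

```text
watch [0.6044 0.0859] (array([0.6047, 0.0839, 0.0144]), np.float64(0.00030352891985138187)) ring [0.5989 0.1196]
bay [array([0.5395, 0.1601]), array([0.6655, 0.1601]), array([0.531 , 0.0436]), array([0.6614, 0.0419])]
cap [0.4171 0.1433] (array([0.4114, 0.1416, 0.053 ]), np.float64(0.0028202401877922764))
body bot [0.4651 0.1503] [0.4255 0.1162] 0 [array([0.4013, 0.1682]), array([0.4461, 0.1427]), array([0.4267, 0.1122]), array([0.3851, 0.1357])]
```

```bash
python3 -m handwheel '0.07 0.005 0.0015 0.03 0 0 0;0.07 0 0 0.03 0 0 0;0.07 0 0 0.013 0 0 0;0.07 0 0 0.009 0 0 0;0.07 0 0 0 0 0 0;0.03 0 0 0 0 0 0;0.03 0 0 0 0 0 0;0.03 0 0 0 0 0 0;0.03 0 0 0 0 0 0' 20
python3 -m handwheel '0.03 0 0 -0.02 0 0 0;0.03 0 0 -0.03 0 0 0;0.03 -0.04 -0.001 0 0 0 0;0.03 -0.04 -0.002 0 0 0 0;0.03 -0.034 -0.001 0 0 0 0;0.03 0 0 0.03 0 0 0;0.03 0 0 0.013 0 0 0;0.03 0 0 0.006 0 0 0;0.03 0 0 0 0 0 0;0.03 0 0 0 0 0 0'
```

```text
time_s: 7.15
tool_pos: [0.6046, 0.0849, 0.0742]
tcp_rot: [2.221, 2.221, 0.0]
ft_force: [-0.7, -0.9, 4.1]
gripper_width: 0.044
gripper_force: 20.0
time_s: 8.15
tool_pos: [0.6008, -0.0284, 0.075]
tcp_rot: [2.22, 2.222, 0.001]
ft_force: [-0.1, 0.3, -0.8]
gripper_width: 0.0438
gripper_force: 20.0
```

```bash
python3 -m handwheel '0.06 0 0 0 0 0 0;0.07 0 0 0 0 0 0;0.07 0 0 0 0 0 0;0.07 0 0 -0.03 0 0 0;0.08 0.002 0 -0.04 0 0 0;0.085 0.007 -0.042 -0.03 0 0 0;0.085 0 -0.041 0 0 0 0;0.085 0 -0.041 0 0 0 0;0.085 0 -0.041 0 0 0 0;0.085 0 0 0 0 0 0'
python3 -m handwheel '0.085 0 0 0 0 0 -0.138;0.085 0 0 0 0 0 -0.138;0.085 0 0 0 0 0 -0.138;0.085 0 0 0 0 0 -0.138;0.085 0 0 0 0 0 -0.138;0.085 0 0 0 0 0 -0.138;0.085 0 0 0 0 0 -0.138;0.085 0 0 0 0 0 -0.138;0.085 0 0 0 0 0 -0.138;0.085 0 0 0 0 0 -0.138'
python3 -m handwheel '0.085 0 0 0 0 0 -0.138;0.085 0 0 0 0 0 0;0.085 0 0 0 0 0 0'
python3 -c "
from h import *
snap('w5')"
```

```text
time_s: 9.15
tool_pos: [0.4331, -0.0196, 0.173]
tcp_rot: [-2.219, -2.219, 0.003]
ft_force: [0.4, -0.3, -0.8]
gripper_width: 0.0851
gripper_force: 0.0
time_s: 10.15
tool_pos: [0.4378, -0.0205, 0.1737]
tcp_rot: [0.29, 3.127, -0.0]
ft_force: [-0.5, -0.1, 0.4]
gripper_width: 0.0847
gripper_force: 0.0
time_s: 10.45
tool_pos: [0.4375, -0.0205, 0.1735]
tcp_rot: [0.089, 3.14, -0.0]
ft_force: [0.3, 0.2, 0.4]
gripper_width: 0.0851
gripper_force: 0.0
```

View pics/w5.png

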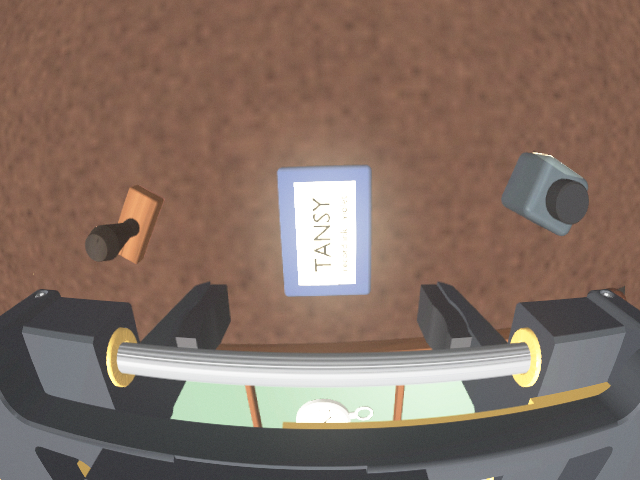

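Pad top corners are at (278,169), (369,166), (370,294) and (286,296). The watch lies in the middle bay (322,412). The stamp top is at (102,243) and the bottle cap at (568,202).

Run:
```python
from h import *
np.set_printoptions(precision=4,suppress=True)
c,o=pickle.load(open('w5.pkl','rb'));d=pickle.load(open('v0.pkl','rb'));o0=d['obs'];c1,o1=pickle.load(open('w1.pkl','rb'));c4,o4=pickle.load(open('w4.pkl','rb'))
w=lambda p,z:pl(ray(c,o,p),z)
P=np.array([w(p,.016) for p in((278,169),(369,166),(370,294),(286,296))]);print('pad',P,P.mean(0),tri([ray(c,o,(325,231)),ray(d['wrist'],o0,(237,222)),ray(c1,o1,(127,66))]))
S=np.array([w(p,.016) for p in((137,186),(162,198),(137,263))]);print('st',S,(S[0]+S[2])/2,np.degrees(np.arctan2(*(S[1]-S[2])[::-1])))
print('top',tri([ray(c,o,(102,243)),ray(c1,o1,(92,239))]))
print('cap',tri([ray(c,o,(568,202)),ray(d['wrist'],o0,(198,62)),ray(c4,o4,(25,172))]),[w(p,.04) for p in((525,153),(587,177),(566,234),(504,200))])
print('watch',w((322,412),.02))
```

```text
pad [[ 0.3874 -0.0464]
 [ 0.3888  0.0124]
 [ 0.479   0.011 ]
 [ 0.4771 -0.0489]] [ 0.4331 -0.018 ] (array([ 0.4336, -0.0187,  0.0063]), np.float64(0.001538698373094631))
st [[ 0.3896 -0.1492]
 [ 0.4    -0.1303]
 [ 0.447  -0.1608]] [ 0.4183 -0.155 ] 147.01458732304525
top (array([ 0.4187, -0.1598,  0.0566]), np.float64(0.00034965474987370905))
cap (array([0.4102, 0.1431, 0.0495]), np.float64(0.00028010650116616143)) [array([0.3794, 0.112 ]), array([0.3946, 0.1671]), array([0.4353, 0.1517]), array([0.4098, 0.0972])]
watch [ 0.5865 -0.0297]
```

```bash
python3 -m handwheel '0.085 0.0035 0.002 0.04 0 0 0;0.085 0 0 0.04 0 0 0;0.085 0 0 0.017 0 0 0;0.085 0 0 0.009 0 0 0;0.085 0 0 0 0 0 0;0.05 0 0 0 0 0 0;0.05 0 0 0 0 0 0;0.05 0 0 0 0 0 0;0.05 0 0 0 0 0 0' 25
python3 -m handwheel '0.05 0 0 -0.03 0 0 0;0.05 0 0 -0.04 0 0 0.138;0.05 0 0 -0.03 0 0 0.138;0.05 0 0 0 0 0 0.138;0.05 0 0 0 0 0 0.138;0.05 0 0 0 0 0 0.138;0.05 0 0 0 0 0 0.138;0.05 0 0 0 0 0 0.138;0.05 0 0 0 0 0 0.138;0.05 0 0 0 0 0 0.138'
python3 -m handwheel '0.05 0 0 0 0 0 0.138;0.05 0 0 0 0 0 0.138;0.05 0 0 0 0 0 0.022;0.05 0 0 0 0 0 0;0.05 0 0 0 0 0 0'
```

```text
time_s: 11.4
tool_pos: [0.4342, -0.0183, 0.0681]
tcp_rot: [0.083, 3.139, -0.001]
ft_force: [-1.0, 0.3, 6.6]
gripper_width: 0.0619
gripper_force: 24.9
time_s: 12.4
tool_pos: [0.4337, -0.0182, 0.1675]
tcp_rot: [1.902, 2.5, 0.0]
ft_force: [1.1, -0.2, -1.3]
gripper_width: 0.0617
gripper_force: 24.9
time_s: 12.9
tool_pos: [0.4338, -0.0182, 0.1674]
tcp_rot: [2.243, 2.2, 0.0]
ft_force: [0.1, -0.5, -0.9]
gripper_width: 0.0621
gripper_force: 24.9
```

```bash
python3 -m handwheel '0.05 -0.026 0.033 0 0 0 0;0.05 -0.026 0.033 0 0 0 0;0.05 -0.026 0.033 0 0 0 0;0.05 -0.026 0.033 0 0 0 0;0.05 -0.026 0.033 0 0 0 0;0.05 0 0 0.03 0 0 0;0.05 0 0 0.02 0 0 0;0.05 0 0 0 0 0 0;0.05 0 0 0 0 0 0'
python3 -c "
from h import *
snap('w6')"
```

```text
time_s: 13.8
tool_pos: [0.596, -0.1519, 0.1179]
tcp_rot: [2.244, 2.198, 0.0]
ft_force: [1.2, 0.3, -0.5]
gripper_width: 0.0619
gripper_force: 24.9
```

View pics/w6.png

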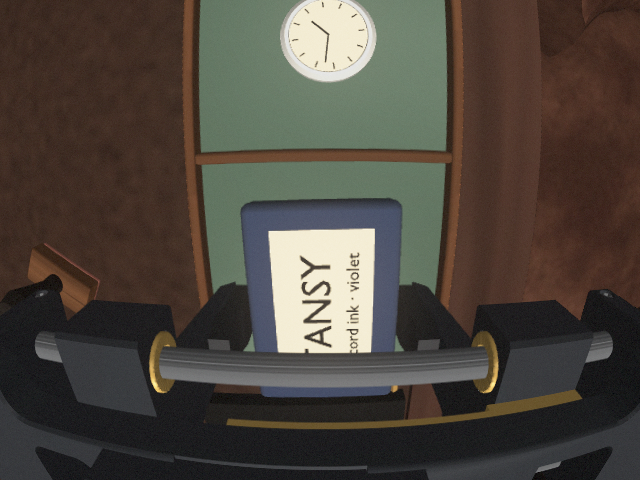

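The pad is held level over the end bay, clear of the rails (bay columns 205–440). The watch is face up in the middle bay.

```bash
python3 -m handwheel '0.05 0 0 0.02 0 0 0;0.05 0 0 0.014 0 0 0;0.05 0 0 0.0075 0 0 0;0.05 0 0 0 0 0 0;0.076 0 0 0 0 0 0;0.076 0 0 0 0 0 0;0.076 0 0 0 0 0 0;0.076 0 0 -0.03 0 0 0;0.076 0 0 -0.04 0 0 0;0.07 0 0 -0.03 0 0 0'
python3 -m handwheel '0.07 -0.0025 -0.044 0 0 0 0;0.06 -0.0025 -0.044 0 0 0 0;0.06 -0.0025 -0.044 0 0 0 0;0.06 -0.002 -0.043 0 0 0 0;0.06 0 0 0 0 0 0'
python3 -m handwheel '0.06 0 0 0 0 0 -0.134;0.06 0 0 0 0 0 -0.134;0.06 0 0 0 0 0 -0.134;0.06 0 0 0 0 0 -0.134;0.06 0 0 0 0 0 -0.134;0.06 0 0 0 0 0 -0.134;0.06 0 0 0 0 0 -0.134;0.06 0 0 0 0 0 -0.134;0.06 0 0 0 0 0 0;0.06 0 0 0 0 0 0'
python3 -c "
from h import *
snap('w7')"
```

```text
time_s: 14.85
tool_pos: [0.5961, -0.1519, 0.1782]
tcp_rot: [2.244, 2.196, 0.001]
ft_force: [0.4, 0.4, -1.2]
gripper_width: 0.0705
gripper_force: 0.0
time_s: 15.35
tool_pos: [0.417, -0.1567, 0.1756]
tcp_rot: [-2.245, -2.193, 0.001]
ft_force: [0.7, -0.4, -0.8]
gripper_width: 0.0603
gripper_force: 0.0
time_s: 16.35
tool_pos: [0.4212, -0.1576, 0.176]
tcp_rot: [0.814, 3.034, -0.0]
ft_force: [0.1, -0.3, -0.0]
gripper_width: 0.0601
gripper_force: 0.0
```

View pics/w7.png

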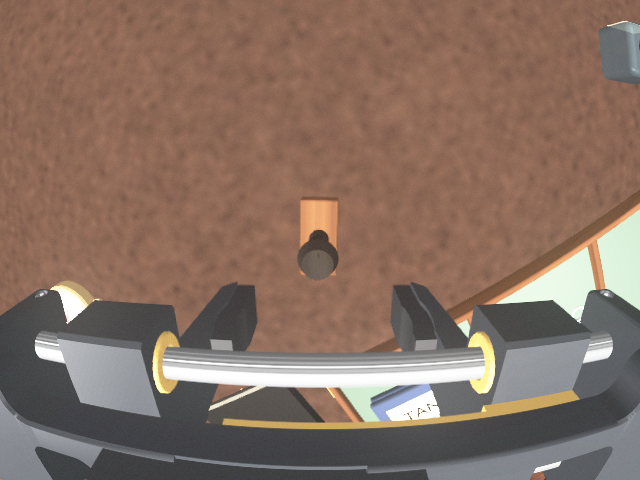

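The stamp is aligned with the gripper. Its foot runs along columns 300–338 from row 198, and its knob is at (318,258).

Run:
```python
from h import *
np.set_printoptions(precision=4,suppress=True)
c,o=pickle.load(open('w7.pkl','rb'));c5,o5=pickle.load(open('w5.pkl','rb'))
W=Ro.from_rotvec(o['tcp_rot']).as_matrix()
X,e=tri([ray(c,o,(318,258)),ray(c5,o5,(102,243))]);print(X,e,W.T@(X-o['tool_pos']))
for z in(.069,.061):
    p=pl(ray(c,o,(318,258)),z);print(z,p,W.T@(np.r_[p,z]-o['tool_pos']))
p=[pl(ray(c,o,q),.016) for q in((300,198),(338,198))];m=np.r_[np.mean(p,0),.016];print(p,W.T@(m-o['tool_pos']),'minus 27 in x')
```

```text
[ 0.4179 -0.1584  0.0591] 0.00010594299706207442 [ 0.0025 -0.0023  0.117 ]
0.069 [ 0.4148 -0.1565] [ 0.0062 -0.0022  0.107 ]
0.061 [ 0.4172 -0.158 ] [ 0.0033 -0.0024  0.115 ]
[array([ 0.3885, -0.1557]), array([ 0.4011, -0.134 ])] [ 0.0293 -0.0022  0.16  ] minus 27 in x
```

```bash
python3 -m handwheel '0.06 0.003 -0.002 0.03 0 0 0;0.06 0 0 0.03 0 0 0;0.06 0 0 0.017 0 0 0;0.06 0 0 0.009 0 0 0;0.06 0 0 0 0 0 0;0.01 0 0 0 0 0 0;0.01 0 0 0 0 0 0;0.01 0 0 0 0 0 0;0.01 0 0 0 0 0 0;0.01 0 0 0 0 0 0' 20
python3 -m handwheel '0.01 0 0 -0.02 0 0 0;0.01 0 0 -0.03 0 0 0;0.01 0 0 -0.04 0 0 0.134;0.01 0 0 0 0 0 0.134;0.01 0 0 0 0 0 0.134;0.01 0 0 0 0 0 0.134;0.01 0 0 0 0 0 0.134;0.01 0 0 0 0 0 0.134;0.01 0 0 0 0 0 0.134;0.01 0 0 0 0 0 0.134'
python3 -m handwheel '0.01 0 0 0 0 0 0;0.01 0 0 0 0 0 0'
```

```text
time_s: 17.4
tool_pos: [0.4172, -0.1578, 0.0901]
tcp_rot: [0.809, 3.035, -0.0]
ft_force: [0.6, -0.8, -0.1]
gripper_width: 0.0219
gripper_force: 0.1
time_s: 18.4
tool_pos: [0.4171, -0.1577, 0.1799]
tcp_rot: [-2.252, -2.19, 0.0]
ft_force: [0.2, -0.9, 0.0]
gripper_width: 0.0195
gripper_force: 19.9
time_s: 18.6
tool_pos: [0.4171, -0.1577, 0.1798]
tcp_rot: [-2.242, -2.201, 0.0]
ft_force: [0.1, -0.1, -1.2]
gripper_width: 0.0198
gripper_force: 19.9
```

```bash
python3 -m handwheel '0.01 0.0025 0.045 0 0 0 0;0.01 0.0025 0.045 0 0 0 0;0.01 0.0025 0.045 0 0 0 0;0.01 0.0025 0.044 0.01 0 0 0;0.01 0 0 0.02 0 0 0;0.01 0 0 0 0 0 0;0.01 0 0 0 0 0 0'
python3 -c "
from h import *
snap('w8')"
```

```text
time_s: 19.3
tool_pos: [0.5958, -0.1516, 0.1499]
tcp_rot: [-2.243, -2.198, 0.001]
ft_force: [-0.5, -0.6, -0.4]
gripper_width: 0.0199
gripper_force: 19.9
```

View pics/w8.png

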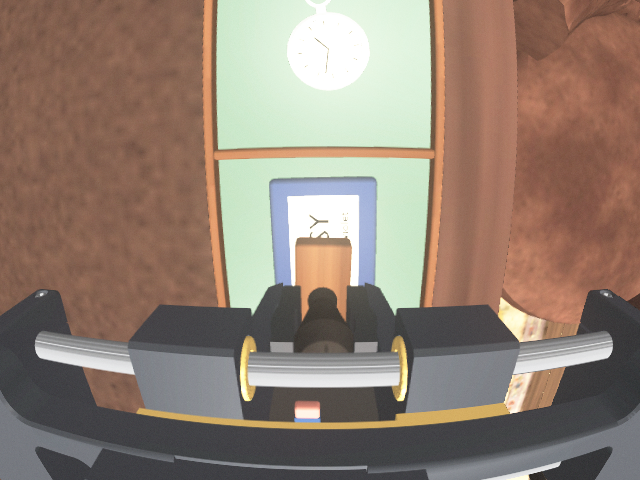

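The stamp is held upright and aligned with the pad. The pad's far edge runs (272,180)–(376,178) and the eraser shows on the notebook at (307,410).

Run:
```python
from h import *
np.set_printoptions(precision=4,suppress=True)
c,o=pickle.load(open('w8.pkl','rb'));W=Ro.from_rotvec(o['tcp_rot']).as_matrix()
f=lambda p,z:(W.T@(np.r_[pl(ray(c,o,p),z),z]-o['tool_pos']))[:2]
print('pad edge',f((272,180),.024),f((376,178),.024),f((276,280),.024),f((375,280),.024),'foot edge',f((296,239),.076-.024),f((351,239),.052))
```

```text
pad edge [ 0.0467 -0.0286] [0.0478 0.0302] [-0.0142 -0.0285] [-0.0142  0.0319] foot edge [ 0.0203 -0.0134] [0.0203 0.0144]
```

```bash
python3 -m handwheel '0.01 0.001 0 0.015 0 0 0;0.01 0 0 0.013 0 0 0;0.01 0 0 0.006 0 0 0;0.01 0 0 0 0 0 0;0.01 0 0 0 0 0 0'
python3 -m handwheel '0.03 0 0 0.0008 0 0 0;0.05 0 0 0 0 0 0;0.06 0 0 0 0 0 0;0.06 0 0 0 0 0 0;0.06 0 0 -0.02 0 0 0;0.06 0 0 -0.04 0 0 0;0.06 0 0 -0.04 0 0 0;0.06 0 0 0 0 0 0'
```

```text
time_s: 19.85
tool_pos: [0.5962, -0.1507, 0.1155]
tcp_rot: [-2.245, -2.197, 0.0]
ft_force: [-0.8, 0.1, -0.9]
gripper_width: 0.0199
gripper_force: 20.0
time_s: 20.65
tool_pos: [0.5978, -0.1512, 0.2208]
tcp_rot: [2.239, 2.191, 0.006]
ft_force: [0.6, 0.1, -0.3]
gripper_width: 0.0601
gripper_force: 0.0
```

```bash
python3 -m handwheel '0.08 0.036 -0.0238 0 0 0 0;0.08 0.036 -0.0238 0 0 0 0;0.08 0.036 -0.0238 0 0 0 0;0.08 0.036 -0.0238 0 0 0 0;0.08 0.036 -0.0238 0 0 0 0;0.08 0.036 -0.0238 0 0 0 0;0.08 0.036 -0.0238 0 0 0 0;0.08 0.036 -0.0238 0 0 0 0;0.08 0 0 0 0 0 0;0.08 0 0 0 0 0 0'
python3 -m handwheel '0.08 0 0 0.01 0 0 0.13;0.08 0 0 0.01 0 0 0.13;0.08 0 0 0.01 0 0 0.13;0.08 0 0 0.01 0 0 0.13;0.08 0 0 0 0 0 0;0.08 0 0 0 0 0 0'
python3 -c "
from h import *
snap('w9')"
```

```text
time_s: 21.65
tool_pos: [0.4121, 0.1418, 0.2149]
tcp_rot: [2.244, 2.199, -0.0]
ft_force: [0.7, 0.6, 0.1]
gripper_width: 0.0796
gripper_force: 0.0
time_s: 22.25
tool_pos: [0.4128, 0.1407, 0.1751]
tcp_rot: [-2.733, -1.549, 0.0]
ft_force: [0.1, -0.4, -0.9]
gripper_width: 0.0801
gripper_force: 0.0
```

View pics/w9.png

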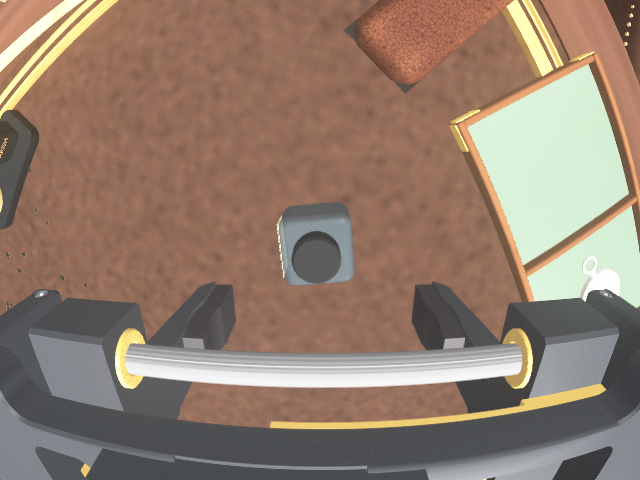

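The bottle cap is at (316,256). The body spans columns 284–354 and is turned about 5° counter-clockwise from the gripper. The spectacle case is at the upper right, well clear.

Run:
```python
from h import *
np.set_printoptions(precision=4,suppress=True)
c,o=pickle.load(open('w9.pkl','rb'));W=Ro.from_rotvec(o['tcp_rot']).as_matrix()
f=lambda p,z:(W.T@(np.r_[pl(ray(c,o,p),z),z]-o['tool_pos']))[:2]
print('cap',f((316,256),.056),f((316,256),.050),'body',[f(p,.04) for p in((288,282),(354,278))],[f(p,.03) for p in((284,212),(348,205))])
d=pickle.load(open('v0.pkl','rb'));o0=d['obs'];X,e=tri([ray(c,o,(316,256)),ray(d['wrist'],o0,(198,62))]);print(X,e,W.T@(X-o['tool_pos']))
```

```text
cap [ 0.0039 -0.0042] [ 0.0018 -0.0043] body [array([-0.0193, -0.0225]), array([-0.0165,  0.0194])] [array([ 0.024 , -0.0247]), array([0.0284, 0.0154])]
[0.4095 0.1437 0.0475] 9.850205876112624e-05 [ 0.0009 -0.0044  0.1276]
```

```bash
python3 -m handwheel '0.08 0.003 -0.0035 0.03 0 0 -0.09;0.08 0 0 0.03 0 0 0;0.08 0 0 0.025 0 0 0;0.08 0 0 0.013 0 0 0;0.08 0 0 0 0 0 0;0.03 0 0 0 0 0 0;0.03 0 0 0 0 0 0;0.03 0 0 0 0 0 0;0.03 0 0 0 0 0 0;0.03 0 0 0 0 0 0' 25
python3 -m handwheel '0.03 0 0 -0.015 0 0 0;0.03 0 0 -0.025 0 0 0;0.03 0 0 -0.025 0 0 -0.11;0.03 0 0 0 0 0 -0.11;0.03 0 0 0 0 0 -0.11;0.03 0 0 0 0 0 -0.1;0.03 0 0 0 0 0 0;0.03 0 0 0 0 0 0'
```

```text
time_s: 23.3
tool_pos: [0.411, 0.1458, 0.0775]
tcp_rot: [2.662, 1.667, 0.001]
ft_force: [-0.7, 1.3, 4.2]
gripper_width: 0.046
gripper_force: 25.0
time_s: 24.1
tool_pos: [0.4108, 0.1458, 0.142]
tcp_rot: [-2.249, -2.194, 0.0]
ft_force: [-0.8, -0.0, -3.3]
gripper_width: 0.0456
gripper_force: 25.0
```

```bash
python3 -m handwheel '0.03 -0.008 0.0384 0 0 0 0;0.03 -0.008 0.0384 0 0 0 0;0.03 -0.008 0.0384 0 0 0 0;0.03 -0.008 0.0384 0 0 0 0;0.03 -0.008 0.0384 0 0 0 0;0.03 0 0 0.02 0 0 0;0.03 0 0 0.02 0 0 0;0.03 0 0 0.01 0 0 0;0.03 0 0 0.0055 0 0 0;0.03 0 0 0 0 0 0'
python3 -m handwheel '0.05 0 0 0.0005 0 0 0;0.072 0 0 0 0 0 0;0.072 0 0 0 0 0 0;0.072 0 0 -0.03 0 0 0;0.072 0 0 -0.04 0 0 0;0.072 0 0 -0.04 0 0 0;0.072 -0.03 0 -0.03 0 0 0;0.072 -0.04 -0.02 -0.01 0 0 0;0.072 -0.04 -0.04 0 0 0 0;0.072 0 -0.045 0 0 0 0'
python3 -m handwheel '0.072 0 -0.045 0 0 0 0;0.072 0 0 0 0 0 0;0.072 0 0 0 0 0 0'
python3 - <<'E'
from bench import vision
import cv2,numpy as np
a=vision.camera('scene')['image'][180:330,190:400];b=vision.camera('side')['image'][170:370,270:470]
f=lambda i:cv2.resize(i,(400,400*i.shape[0]//i.shape[1]),interpolation=cv2.INTER_CUBIC)
a,b=f(a),f(b);H=max(len(a),len(b));p=lambda i:cv2.copyMakeBorder(i,0,H-len(i),0,0,0)
cv2.imwrite('pics/fin.png',np.hstack([p(a),p(b)]))
E
```

```text
time_s: 25.1
tool_pos: [0.6019, 0.1017, 0.0867]
tcp_rot: [-2.246, -2.196, -0.0]
ft_force: [0.7, -0.7, -1.5]
gripper_width: 0.0453
gripper_force: 25.0
time_s: 26.1
tool_pos: [0.4986, -0.0045, 0.2365]
tcp_rot: [2.248, 2.191, 0.001]
ft_force: [0.0, 0.4, 0.6]
gripper_width: 0.0721
gripper_force: 0.0
time_s: 26.4
tool_pos: [0.4543, -0.0007, 0.237]
tcp_rot: [2.245, 2.195, 0.002]
ft_force: [1.1, -0.0, 0.5]
gripper_width: 0.0718
gripper_force: 0.0
```

View pics/fin.png

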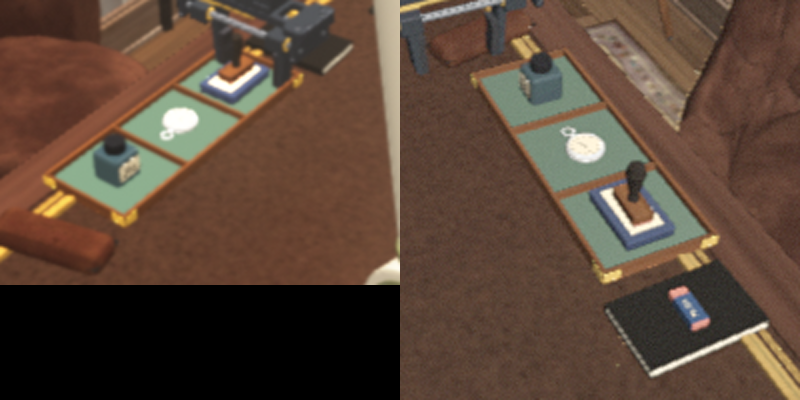

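The final picture shows everything in place. In the right half, the bottle stands in the far bay (542,80), the watch is face up in the middle (585,147), the stamp stands on the pad (635,200), and the eraser is on the notebook (690,308). The spectacle case has not moved.

```bash
python3 -c "
from bench import r
print(r.close_job())"
```

```text
the job is handed in; nothing more can be done
None
```

The desk is set up as asked and handed in at about 26.5 s: pad and upright stamp in the bay by the notebook, watch face up in the middle, ink bottle upright in the far bay, eraser on the notebook; I moved neither the spectacle case nor the compass.

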